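# Load a refill cartridge into the closet freshener and clamp it home

## Robot

A 6-joint arm with a two-finger parallel gripper is mounted at the origin on the work surface. World frame = base frame: x ahead of the robot, y to its left, z up, the work surface at z = 0. Lengths are in m, angles in degrees, forces in N, time in s.
With the tool pointing down it reaches from about 0.425 to 0.95 m from the base axis. Payload 3.5 kg.
Tool frame: the origin (TCP) lies midway between the tips of the shut fingers; the grasp point (between the pads) lies 19 mm behind it; z points along the fingers, y is the line along which they close (so a half turn about z gives the same grasp; the last joint's range is limited). The gripper opens to 85 mm and grips with 20 to 120 N. Pads are 22 mm wide; open, the fingers measure 114 mm over their backs; the gripper's body (76 mm by 85 mm) begins 54 mm behind the grasp point. The pads swing forward as they close: fully open they stand 13 mm farther back than shut.
Start: joints at [57.181, 16.404, 90.338, -0, 73.258, -8.594], TCP at [0.277, 0.616, 0.231] pointing down, gripper open.
Joint ranges: [-158.93, 158.93], [-51.34, 127.21], [12.03, 142.37], [-87.48, 267.48], [13.55, 161.25], [-162.69, 162.69]. Speed limits (degrees/s): [159.86, 159.86, 180, 180, 180, 180].

## Interface

Orientations are given as [roll, pitch, yaw] about the fixed x, y, z axes, in that order (R = Rz(yaw) Ry(pitch) Rx(roll)).
In Python, from plant import arm gives the robot as it stands.
- The arm moves only by the shell command python3 -m handwheel 'ROWS' [FORCE]. ROWS is JSON, one flat list of numbers, 7 for each row, row after row: the opening, from -1 (shut) to 1 (fully open), then the shift along the tool's x, y, z in m, then the turn, a rotation vector about the tool's x, y, z in degrees. A call has 1 to 20 rows; each row shifts and turns the commanded pose from where the row before left it, along the tool's axes as they then stand; what a row does not reach is not made up. A row lasts 1/10 s, in which the tool goes at most 50 mm and 8.59 degrees, less where a joint would pass 70% of its speed; a pose out of reach is approached as far as the arm can. A call is refused whole if a number of a shift passes 0.05 or a number of a turn 8.59, either way. A call with a gripper value outside its range is refused whole. The fingers move at their own pace and stop on an object; FORCE is the grip in N (left out, the last holds). Time passes only in rows, so rows that do not move let the fingers close. It gives the time, the measured TCP pose, the force, the opening and the grip force at its end, in the units of the state.
- arm.sense(): the state, without advancing time (a new reading comes with each control period).
- arm.read_camera(name): name is "scene" or "top" or "wrist"; returns a dict with "color" (384x512x3 uint8, red, green, blue), "fx", "fy", "cx", "cy" (pixels), "k1" (the pictures are not rectified: a ray, as slopes to the right and down, at radius r is drawn at 1 + k1 r^2 times it, then the intrinsics apply), "origin" and "orientation" of the camera in the world. Camera axes: x right, y up, looking along -z (the intrinsics and any distortion apply to the point x, -y, -z); pixel columns grow to the right and rows downward; lengths in m; the calibration is good to about 2 mm. A picture is of the moment at which its call begins. There is no depth.
- arm.close_job(): hands the job in; it is judged then, once.
The state is a dict: "time_s": time; "qpos": joint angles; "qvel": joint speeds; "joint_torque": joint torques, N m; "tool_pos": TCP position; "orientation": TCP orientation; "wrist_force": force on the tool from outside, world axes, zero at the start; "wrist_torque": the same for the moment, N m; "opening": finger opening in m; "grasp_force": force on a finger pad.
Only numpy, scipy, OpenCV 4.12 (cv2) and the standard library are available. Lean on these libraries where they do the work, as an engineer would, in place of code of your own. Each camera call takes 0.05 s, during which the arm holds its last target. There are 200 camera calls.

## Task

Load the closet freshener: take the yellow-and-white refill cartridge out of the blue tray, lower it gently into the open cradle until it rests on the sprung seat, and let it go without forcing it down by hand. Then swing the hinged clamp over it and press the clamp's orange tab down until it clicks shut and has driven the cartridge fully home; press steadily and ease off at the click, since more than 30 N would crack the plastic. Leave the scrubber, the dish and the pump bottle where they are.

Things in the scene. Friction and masses are not known exactly. Their poses are not given: they have to be found in the camera images.
- cartridge: Refill cartridge: closed upright block 46 (its x) x 36 (its y) x 62 mm tall, about 60 to 130 g, yellow upper half, white lower half with a green patch; the lowest 8 mm taper in 3.5 mm per side. Origin: centre of its underside, z up. Grip it across the 36 mm, fingertips at most 28 mm below its top. Fits the cradle either way round, its x along the freshener's x. Stands loose in the tray.
- tray: Low open tray of translucent blue plastic, fixed to the shelf, 180 (x) x 270 (y) x 22 mm high, walls and floor 3 mm thick; origin under its centre. Cartridge and scrubber stand on its floor, about 136 mm apart along its y, either one at either end.
- unit: Closet freshener, fixed: white housing 174 (x) x 112 (y) mm, front at its -x; origin on the underside, 20 mm behind (+x) the cradle's centre. Fan housing behind the cradle 78 mm high, two hinge ears 99 mm high. Cradle: dark block, top 60 mm up. Before it a latch post, 16 x 40 mm, 80 mm high, with a rubber stop on it (up to 92 mm) and a steel spring pawl in front.
- cradle_mouth (a point): Centre of the cradle's mouth, 60 mm above the shelf, axes as the freshener's. The well below is 48 (x) x 38 (y) mm, walls upright: 1 mm of room on each side of the cartridge. Let go, the cartridge rests on the sprung seat inside, its top about 30 mm above the mouth.
- cradle_floor (a point): Centre of the well's floor, 40 mm below the mouth. The cartridge is fully home when its underside is here, at most 4 mm above it (its top then 22 to 26 mm above the mouth), and the clamp holds it there.
- seat (a joint): Light grey spring seat in the well: m pushed down from its rest, where its top is 8 mm above the well's floor. It carries the cartridge's weight without moving, first gives way at about 7 N, takes about 15 N to go down 8 mm, and springs back.
- clamp (a joint): Clamp angle, rad: 1.57 upright, 2.15 fully back. Stiff hinge: stays where left, 1 N at the tab moves it. Pad meets the cartridge at 0.15, then the seat spring resists; in the last 10 mm the hook rides over the pawl (6 to 11 N at the tab), clicks, and a hard stop follows at once; where differs per unit: -0.01 to 0.05. Let go, latched: 0 to 0.06; not latched: springs back above 0.1.
- clamp_hinge (a point): Middle of the clamp's hinge axis, which runs along the freshener's y, 90 mm above the shelf, 54 mm behind (+x) the cradle's centre.
- clamp_tab (a point): Centre of the outer face (top face when shut) of the smooth orange thumb tab, 20 x 36 x 6 mm, at the clamp's free end, 124 mm along and 3 mm above the hinge axis when shut; tip at 134 mm. The grey arm to the hinge is 42 mm wide, 6 mm thick. It looks back (+x) when upright: push there to close. Site x runs along the arm to the hinge, z out of that face. Below it hangs a 25 mm skirt with the hook.
- scrubber: Green hard silicone scrubber, 52 x 88 x 30 mm, lying in the tray; origin at the centre of its underside. Leave it alone.
- dish: White ceramic dish, 100 mm across, 28 mm high, standing on the shelf; origin at the centre of its underside. Leave it alone.
- pump_bottle: Closed orange pump bottle with a white push dispenser, 64 mm across, 169 mm high; origin at the centre of its underside. Leave it alone.
Not all that is in view belongs to the job. Of the things that look like the cartridge, take the one that is farthest to the robot's right at the start.

How it is judged:
By the outcome, as a careful person would: the job done as asked, in the order asked, and still so for the second after the job is handed in, with the robot touching nothing.
It also fails if it takes over 72 s, if anything falls off the work surface, if the arm or the gripper's body presses on something with over 40 N, if the wrist force passes 120 N, or if a joint passes its speed limit or range.

## Working session

There is one attempt and no reset: what is moved stays moved. The work goes in short steps, Python scripts to look and compute and a shell command to move; the robot and the scene stay as the last step left them, time stands still between calls to the robot, and variables do not carry over. Pictures are saved under pics/ and viewed, at most 11 in all, crops included, and the job is handed in when it is done.

```bash
mkdir -p pics; ls; cat > h.py <<'E'
import numpy as np, cv2, pickle
from plant import arm
from scipy.spatial.transform import Rotation as R
def rot(o):
    o=np.array(o,float)
    return o if o.shape==(3,3) else R.from_euler('xyz',o,degrees=True).as_matrix()
def shot(n,tag):
    c=arm.read_camera(n); pickle.dump(c,open(f'pics/{tag}.pkl','wb'))
    cv2.imwrite(f'pics/{tag}.png',c['color'][:,:,::-1]); return c
def load(tag): return pickle.load(open(f'pics/{tag}.pkl','rb'))
def ray(c,u,v):
    K=np.array([[c['fx'],0,c['cx']],[0,c['fy'],c['cy']],[0,0,1.]])
    p=cv2.undistortPoints(np.array([[[u,v]]],float),K,np.array([c['k1'],0,0,0,0.]))[0,0]
    d=rot(c['orientation'])@np.array([p[0],-p[1],-1]); return np.array(c['origin']),d/np.linalg.norm(d)
def onz(c,u,v,z):
    o,d=ray(c,u,v); return o+d*(z-o[2])/d[2]
def tri(c1,p1,c2,p2):
    o1,d1=ray(c1,*p1);o2,d2=ray(c2,*p2)
    t=np.linalg.lstsq(np.c_[d1,-d2],o2-o1,rcond=None)[0]
    a,b=o1+d1*t[0],o2+d2*t[1]; return (a+b)/2,np.linalg.norm(a-b)
def proj(c,P):
    q=rot(c['orientation']).T@(np.array(P)-c['origin']);x,y=q[0]/-q[2],-q[1]/-q[2];s=1+c['k1']*(x*x+y*y)
    return np.array([c['fx']*x*s+c['cx'],c['fy']*y*s+c['cy']])
E
python3 - <<'E'
from h import *
a=shot('scene','s0');b=shot('top','t0');shot('wrist','w0')
for c in(a,b): print({k:v for k,v in c.items() if k!='color'})
print(arm.sense())
cv2.imwrite('pics/st.png',cv2.resize(np.vstack([a['color'],b['color']])[:,:,::-1],None,fx=.78,fy=.78))
E
```

```text
pics
{'fx': 444.8917411336963, 'fy': 444.8917411336963, 'cx': 252.09659627544235, 'cy': 188.3983134400609, 'k1': -0.12500474968752917, 'origin': array([1.08949566, 0.72738585, 0.70943722]), 'orientation': array([ 54.25569436,   0.6326419 , 141.15992163])}
{'fx': 424.9115818822476, 'fy': 424.9115818822476, 'cx': 250.0532909943751, 'cy': 187.60271878888503, 'k1': -0.0037041219325047348, 'origin': array([0.36659356, 0.05025773, 1.04772348]), 'orientation': array([ 11.40161442,  -0.63697189, -89.28217042])}
{'time_s': 0.15, 'qpos': array([ 5.71802296e+01,  1.64433374e+01,  9.04031855e+01, -1.92409941e-04,
        7.32564781e+01, -8.59300235e+00]), 'qvel': array([-0.00576535, -0.11439758, -0.24555295,  0.07114451,  0.00037294,
        0.06842889]), 'joint_torque': array([ 1.44291440e-03, -4.06601715e+01, -2.93139696e+01, -8.93496076e-05,
        3.92544738e-03, -2.08691198e-06]), 'tool_pos': array([0.27667112, 0.61514587, 0.23025016]), 'orientation': array([-1.79898128e+02, -1.52077528e-02,  1.55773274e+02]), 'wrist_force': array([ 0.00876484, -0.47468579,  0.15392946]), 'wrist_torque': array([-0.00502361,  0.03898152,  0.008946  ]), 'grasp_force': 0.0, 'opening': 0.08541353254878853}
```

View pics/s0.png

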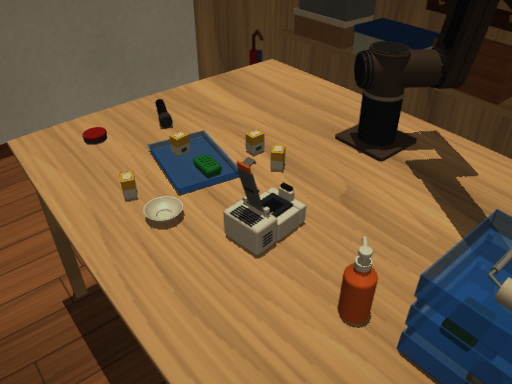

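View pics/t0.png

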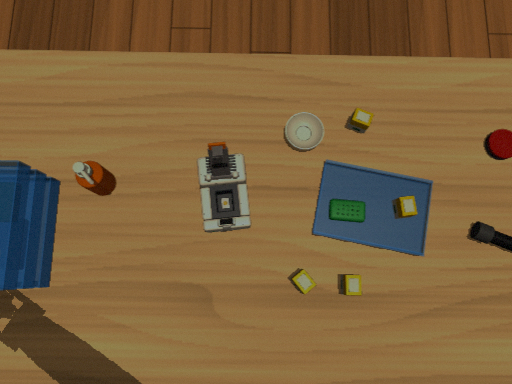

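Candidates (top view): (407,206) in the tray, (361,119) beside the dish, (304,281) and (352,285) nearer the robot. The one in the tray is also the farthest right (right = -y = image right), so I take (407,206). I'll check it in a close crop together with the unit.

```bash
python3 - <<'E'
from h import *
a=load('s0');b=load('t0')
def cr(c,u,v,w,h): return cv2.resize(c['color'][v-h//2:v+h//2,u-w//2:u+w//2,::-1],(400,300),interpolation=cv2.INTER_CUBIC)
cv2.imwrite('pics/crop1.png',np.vstack([np.hstack([cr(b,407,206,40,30),cr(a,180,143,40,30)]),np.hstack([cr(b,224,187,128,96),cr(a,264,202,112,84)])]))
for n,c in(('s',a),('t',b)):
    h=cv2.cvtColor(c['color'],cv2.COLOR_RGB2HSV)
    for nm,lo,hi in(('yel',(20,150,90),(32,255,255)),('or',(3,170,100),(15,255,255)),('blue',(100,120,40),(125,255,255))):
        m=cv2.inRange(h,lo,hi);k,_,st,ce=cv2.connectedComponentsWithStats(m)
        print(n,nm,[(tuple(st[i]),ce[i].round(1).tolist()) for i in range(1,k) if st[i][4]>15 and st[i][4]<40000])
print(onz(b,407,206,.065),onz(b,224,203,.06))
E
```

```text
s yel [((np.int32(246), np.int32(129), np.int32(18), np.int32(9), np.int32(50)), [254.2, 133.5]), ((np.int32(171), np.int32(131), np.int32(17), np.int32(10), np.int32(52)), [178.5, 135.8]), ((np.int32(271), np.int32(145), np.int32(14), np.int32(12), np.int32(71)), [277.3, 149.8]), ((np.int32(120), np.int32(171), np.int32(14), np.int32(13), np.int32(83)), [126.8, 176.9])]
s or [((np.int32(82), np.int32(127), np.int32(15), np.int32(10), np.int32(21)), [87.4, 130.3]), ((np.int32(0), np.int32(157), np.int32(17), np.int32(10), np.int32(83)), [7.4, 161.3]), ((np.int32(236), np.int32(161), np.int32(15), np.int32(11), np.int32(41)), [243.2, 164.7]), ((np.int32(0), np.int32(163), np.int32(19), np.int32(8), np.int32(40)), [9.7, 166.4]), ((np.int32(0), np.int32(167), np.int32(21), np.int32(9), np.int32(38)), [11.6, 170.9]), ((np.int32(0), np.int32(179), np.int32(41), np.int32(47), np.int32(1229)), [17.5, 201.4]), ((np.int32(0), np.int32(210), np.int32(69), np.int32(129), np.int32(5978)), [28.4, 273.7]), ((np.int32(72), np.int32(247), np.int32(12), np.int32(18), np.int32(26)), [78.0, 256.3]), ((
[... 3312 characters left out ...]
32(161), np.int32(20), np.int32(22), np.int32(205)), [95.4, 170.1]), ((np.int32(75), np.int32(174), np.int32(20), np.int32(14), np.int32(116)), [83.2, 181.8])]
t blue [((np.int32(0), np.int32(162), np.int32(59), np.int32(128), np.int32(6369)), [26.0, 226.8]), ((np.int32(313), np.int32(162), np.int32(117), np.int32(93), np.int32(1505)), [385.1, 200.4]), ((np.int32(340), np.int32(173), np.int32(10), np.int32(7), np.int32(19)), [343.9, 176.2]), ((np.int32(352), np.int32(186), np.int32(15), np.int32(6), np.int32(32)), [359.9, 188.2]), ((np.int32(366), np.int32(192), np.int32(11), np.int32(7), np.int32(22)), [370.3, 195.1])]
[ 0.52625495 -0.32754614  0.065     ] [0.52805986 0.1026028  0.06      ]
```

View pics/crop1.png

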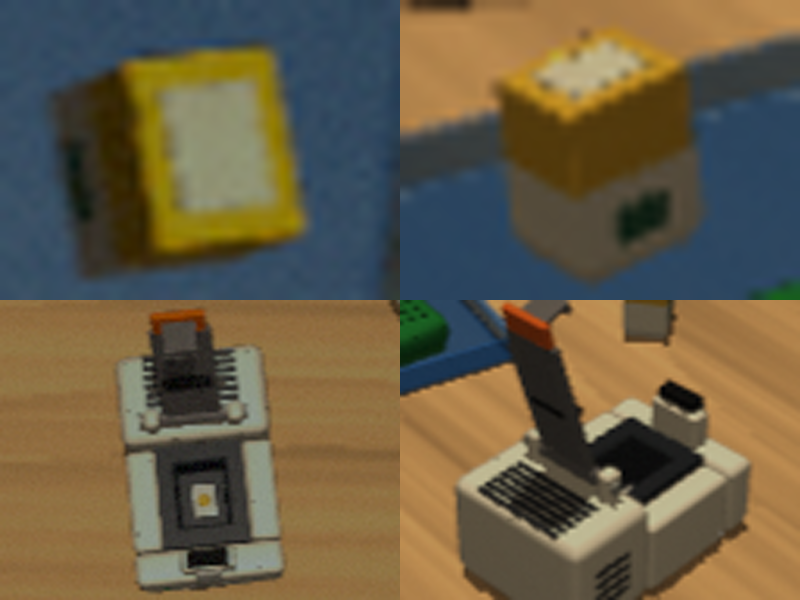

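The crop confirms the choice: yellow upper half, white lower half, green patch, standing in the tray. The clamp leans back and its orange tab is at top px ≈ (217,143). Next I triangulate corners.

```bash
python3 - <<'E'
from h import *
a=load('s0');b=load('t0')
T=[(387+x/10-.5,191+y/10-.5) for x,y in((125,60),(272,48),(303,235),(155,252))]
S=[(160+x/10-.5,128+y/10-.5) for x,y in((178,125),(97,90),(213,28),(290,78))]
# T order: far-left, far-right, near-right, near-left
import itertools
best=min(range(4),key=lambda k:sum(tri(b,T[i],a,S[(i+k)%4])[1] for i in range(4)))
P=[]
for i in range(4):
    p,e=tri(b,T[i],a,S[(i+best)%4]);P.append(p);print('cart',p.round(4),round(e,4))
z=np.mean(P,0)[2];print('centre',np.mean(P,0).round(4))
Q=np.array([onz(b,*t,.065) for t in T]);print(Q.round(4),Q.mean(0).round(4))
d=(Q[0]-Q[3]+Q[1]-Q[2]);print('yaw long',np.degrees(np.arctan2(d[1],d[0])));d=(Q[0]-Q[1]+Q[3]-Q[2]);print('yaw short-90',np.degrees(np.arctan2(d[1],d[0]))-90)
U=lambda x,y:(160+x/3.125-.5,139+(y-300)/3.125-.5)
V=lambda x,y:(208+(x-400)/3.571-.5,160+(y-300)/3.571-.5)
print('cradle', onz(b,*U(205,492),.06))
m=[(157,447),(240,437),(248,535),(165,547)]
print([onz(b,*U(*p),.06).round(4) for p in m])
print('ears',[onz(b,*U(*p),.099).round(4) for p in((150,420),(236,410))])
print('tab',tri(b,U(178,316),a,V(530,326)))
print('bottle',tri(b,(79,167),a,(364,240)),onz(b,91,176,.12))
print('dish',onz(b,304,131,.028))
E
```

```text
cart [ 0.5485 -0.3102  0.0629] 0.0015
cart [ 0.5535 -0.3474  0.0603] 0.0013
cart [ 0.5089 -0.351   0.064 ] 0.003
cart [ 0.5042 -0.3167  0.0596] 0.0009
centre [ 0.5288 -0.3313  0.0617]
[[ 0.5487 -0.3099  0.065 ]
 [ 0.5521 -0.345   0.065 ]
 [ 0.5076 -0.3495  0.065 ]
 [ 0.5031 -0.3144  0.065 ]] [ 0.5279 -0.3297  0.065 ]
yaw long 5.652472060778232
yaw short-90 6.41203807773789
cradle [0.53539692 0.10019266 0.06      ]
[array([0.5695, 0.1374, 0.06  ]), array([0.5782, 0.0746, 0.06  ]), array([0.5032, 0.0672, 0.06  ]), array([0.4933, 0.1291, 0.06  ])]
ears [array([0.5816, 0.1397, 0.099 ]), array([0.59 , 0.077, 0.099])]
tab (array([0.62549602, 0.11377911, 0.21127454]), np.float64(0.0021395572105733147))
bottle (array([0.58034371, 0.40010535, 0.18247531]), np.float64(0.0016830928691576618)) [0.57497589 0.39751568 0.12      ]
dish [ 0.71987867 -0.09261605  0.028     ]
```

```bash
python3 -m handwheel '[1,0,0,-0.02,0,0,-7.5, 1,0,0,-0.02,0,0,-7.5, 1,0,0,-0.02,0,0,-7.5, 1,0,0,-0.02,0,0,-7.5, 1,-0.01,-0.04,0,0,0,0, 1,-0.01,-0.04,0,0,0,0, 1,-0.01,-0.04,0,0,0,0, 1,-0.01,-0.04,0,0,0,0, 1,-0.01,-0.04,0,0,0,0, 1,-0.01,-0.04,0,0,0,0, 1,-0.01,-0.04,0,0,0,0, 1,-0.01,-0.04,0,0,0,0, 1,-0.01,-0.04,0,0,0,0, 1,-0.01,-0.04,0,0,0,0, 1,-0.01,-0.04,0,0,0,0, 1,-0.01,-0.04,0,0,0,0, 1,-0.01,-0.04,0,0,0,0, 1,0,0,0,0,0,0, 1,0,0,0,0,0,0]'
python3 - <<'E'
from h import *
c=shot('wrist','w1'); print({k:v for k,v in c.items() if k!='color'}); print(arm.sense()['tool_pos'],arm.sense()['orientation'])
for P in((.535,.1,.06),(.528,-.33,.065)): print(proj(c,P))
E
```

```text
time_s: 2.05
tool_pos: [0.4585, 0.1107, 0.311]
orientation: [180.0, -0.0, -174.4]
wrist_force: [-0.1, 1.0, -0.3]
opening: 0.0856
grasp_force: 0.0
{'fx': 310.77192448712634, 'fy': 310.77192448712634, 'cx': 257.99701359930805, 'cy': 193.83512374835075, 'k1': 0.01003010268449575, 'origin': array([0.38668538, 0.10354407, 0.4539862 ]), 'orientation': array([-1.62396161e+01,  3.80858838e-03,  9.56335550e+01])}
[0.45833421 0.11148909 0.31103479] [ 1.79966396e+02 -3.91919706e-02 -1.74256734e+02]
[244.61507612 216.94919653]
[-91.4479628  182.35398986]
```

View pics/w1.png

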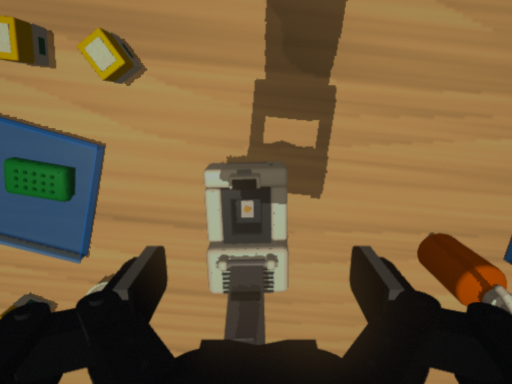

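The wrist view shows the unit with its front at the top of the picture and the cradle well around (248,209). The scrubber is at (40,180). I enlarge the unit to measure the well and the housing.

```bash
python3 - <<'E'
from h import *
c=load('w1')
g=c['color'][155:300,190:305,::-1]
k=cv2.resize(g[0:95],None,fx=6,fy=6,interpolation=cv2.INTER_CUBIC)
k=cv2.convertScaleAbs(k,alpha=1.8,beta=10);cv2.imwrite('pics/crop2.png',k)
E
```

```text
(no output)
```

View pics/crop2.png

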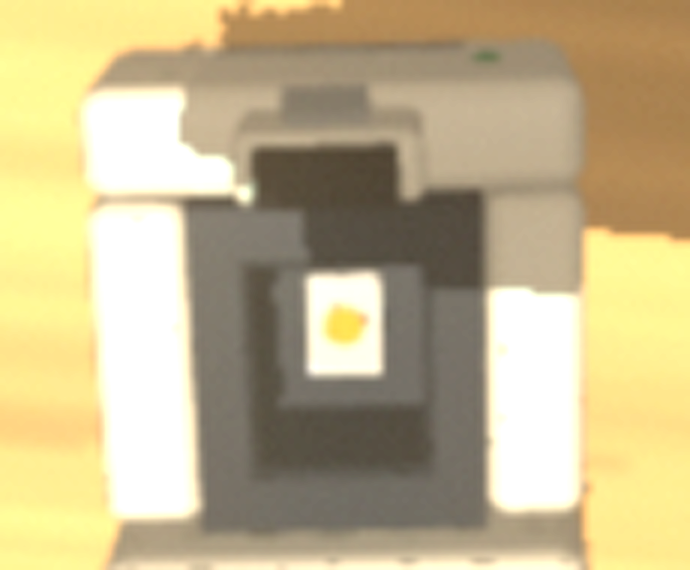

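```bash
python3 - <<'E'
from h import *
c=load('w1');b=load('t0')
f=lambda x,y:(190+x/6-.42,155+y/6-.42)
M=[(245,264),(429,264),(434,473),(252,477)]
Q=np.array([onz(c,*f(*p),.06) for p in M]);print(Q.round(4),Q.mean(0).round(4))
L=lambda i,j:np.linalg.norm(Q[i]-Q[j]);print('w',L(0,1),L(2,3),'l',L(0,3),L(1,2))
ang=lambda d:np.degrees(np.arctan2(d[1],d[0]))
print('yaw long',ang(Q[3]-Q[0]),ang(Q[2]-Q[1]),'short',ang(Q[1]-Q[0])-90,ang(Q[2]-Q[3])-90)
B=[(188,200),(202,527),(487,527)];O=[onz(c,*f(*p),.06) for p in B];print('block yaw',ang(O[1]-O[0]),ang(O[2]-O[1])-90)
W=[onz(c,*f(*p),.06) for p in((90,205),(113,515),(578,510))];print('white',ang(W[1]-W[0]),ang(W[2]-W[1])-90)
U=lambda x,y:(160+x/3.125-.5,139+(y-300)/3.125-.5)
# top: mouth corners from crop1: far-left(173,458) far-right(228,456) near-right(235,527) near-left(182,530)
print('top mouth',[onz(b,*U(*p),.06).round(4) for p in((173,460),(228,458),(235,527),(182,530))])
for pw,pt in((M[3],(228,458)),(M[2],(173,460))): print(tri(c,f(*pw),b,U(*pt)))
print(tri(c,f(202,527),b,U(240,437)),tri(c,f(487,527),b,U(157,447)))
E
```

```text
[[0.511  0.079  0.06  ]
 [0.507  0.1195 0.06  ]
 [0.5566 0.1257 0.06  ]
 [0.5617 0.0844 0.06  ]] [0.5341 0.1021 0.06  ]
w 0.04067196207310182 0.04162219493746476 l 0.05095220022116712 0.04998177330656184
yaw long 6.01808863405261 7.101606204294008 short 5.6340041558605805 6.990983427394056
block yaw 6.098425648008857 5.628411952132538
white 6.991129714584219 6.299146471225427
top mouth [array([0.5596, 0.125 , 0.06  ]), array([0.5618, 0.0834, 0.06  ]), array([0.5091, 0.0771, 0.06  ]), array([0.5063, 0.1167, 0.06  ])]
(array([0.56224984, 0.08387118, 0.05836232]), np.float64(0.0008762643858834784))
(array([0.56217528, 0.12619553, 0.04704446]), np.float64(0.0004163278789394095))
(array([0.57969397, 0.07400067, 0.05144318]), np.float64(0.0017730083483742261)) (array([0.57008427, 0.1385675 , 0.05716623]), np.float64(0.0017731921181836322))
```

```bash
python3 -m handwheel '[1,-0.002,-0.04,0,0,0,0, 1,-0.002,-0.04,0,0,0,0, 1,-0.002,-0.04,0,0,0,0, 1,-0.002,-0.04,0,0,0,0, 1,-0.002,-0.04,0,0,0,0, 1,-0.002,-0.04,0,0,0,0, 1,-0.002,-0.04,0.02,0,0,0, 1,-0.002,-0.04,0.02,0,0,0, 1,-0.002,-0.04,0.02,0,0,0, 1,-0.002,-0.04,0.02,0,0,0, 1,-0.005,-0.045,0.02,0,0,0, 1,0,0,0.02,0,0,0, 1,0,0,0.02,0,0,0, 1,0,0,0,0,0,0, 1,0,0,0,0,0,0]'
python3 - <<'E'
from h import *
c=shot('wrist','w2'); s=arm.sense();print(s['tool_pos'],s['orientation'])
p=proj(c,(.528,-.33,.065));print(p)
h=cv2.cvtColor(c['color'],cv2.COLOR_RGB2HSV)
m=cv2.inRange(h,(18,130,60),(35,255,255));k,_,st,ce=cv2.connectedComponentsWithStats(m)
print([(st[i].tolist(),ce[i].round(1).tolist()) for i in range(1,k) if st[i][4]>60])
u,v=p.astype(int); cv2.imwrite('pics/crop3.png',cv2.resize(c['color'][max(0,v-50):v+60,u-70:u+70,::-1],None,fx=5,fy=5,interpolation=cv2.INTER_CUBIC)); print(u-70,max(0,v-50))
E
```

```text
time_s: 3.6
tool_pos: [0.5289, -0.3275, 0.1712]
orientation: [180.0, -0.0, -174.1]
wrist_force: [-0.4, 0.1, 0.8]
opening: 0.0853
grasp_force: 0.0
[ 0.52929793 -0.3280624   0.17246575] [-1.79944086e+02  6.06814313e-02 -1.74115140e+02]
[255.1340875  192.05881221]
[([0, 0, 416, 82, 14979], [230.6, 27.3]), ([424, 0, 58, 7, 259], [453.6, 2.1]), ([0, 36, 211, 32, 1408], [124.0, 52.2]), ([455, 94, 57, 41, 1157], [490.3, 115.2]), ([0, 106, 195, 40, 3173], [110.2, 127.2]), ([0, 138, 188, 30, 1385], [102.0, 150.3]), ([482, 142, 30, 32, 690], [499.6, 159.1]), ([233, 160, 42, 58, 1349], [253.9, 186.0]), ([467, 185, 45, 21, 658], [491.0, 194.8]), ([459, 209, 53, 12, 293], [484.3, 215.3]), ([0, 216, 29, 6, 78], [12.1, 218.7]), ([30, 219, 27, 5, 65], [43.2, 221.0]), ([0, 240, 59, 11, 208], [26.1, 244.8]), ([0, 246, 119, 59, 3051], [66.6, 273.7]), ([165, 248, 178, 41, 1643], [220.3, 266.5]), ([101, 250, 38, 15, 240], [119.4, 257.2]), ([472, 264, 40, 9, 166], [495.1, 267.6]), ([437, 271, 75, 12, 258], [481.2, 276.4]), ([165, 276, 95, 23, 969], [201.3, 288.2]), ([422, 283, 90, 23, 946], [465.0, 294.7]), ([160, 294, 181, 23, 1062], [246.9, 305.2]), ([440, 303, 28, 10, 152], [454.2, 307.1]), ([277, 322, 87, 11, 255], [322.8, 326.7]), ([151, 326, 129, 18, 615], [211.0, 334.3])]
185 142
```

View pics/crop3.png

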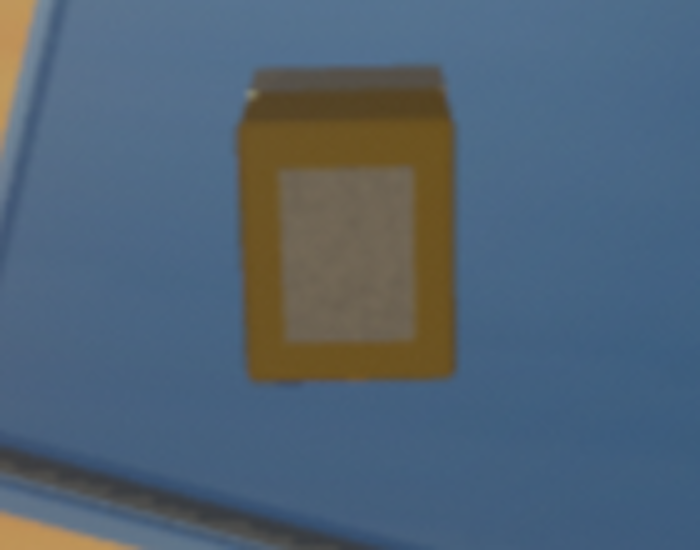

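The crop shows the top face of the cartridge with corners near px (233,166), (276,166), (276,217) and (235,218). I compute its centre and yaw.

```bash
python3 - <<'E'
from h import *
c=load('w2');b=load('t0')
f=lambda x,y:(185+x/5-.4,142+y/5-.4)
M=[(239,120),(455,120),(456,377),(249,380)]
T=[(387+x/10-.5,191+y/10-.5) for x,y in((303,235),(155,252),(125,60),(272,48))]
P=[tri(c,f(*m),b,t) for m,t in zip(M,T)]
for p in P: print(p[0].round(4),round(p[1],4))
print('mean',np.mean([p[0] for p in P],0))
Q=np.array([onz(c,*f(*p),.065) for p in M]);print(Q.mean(0))
ang=lambda d:np.degrees(np.arctan2(d[1],d[0]))
L=lambda i,j:np.linalg.norm(Q[i]-Q[j]);print('w',L(0,1),L(2,3),'l',L(0,3),L(1,2))
print(ang(Q[3]-Q[0]),ang(Q[2]-Q[1]),ang(Q[1]-Q[0])-90,ang(Q[2]-Q[3])-90)
E
```

```text
[ 0.5082 -0.3508  0.0617] 0.0002
[ 0.504  -0.3154  0.0625] 0.001
[ 0.5487 -0.3102  0.0641] 0.0003
[ 0.5523 -0.3453  0.0647] 0.0004
mean [ 0.52829671 -0.33042967  0.06324307]
[ 0.52806397 -0.33047372  0.065     ]
w 0.03514961908222041 0.0353624690618285 l 0.04508158910269211 0.04454182447389167
6.73868690962875 7.017452928902787 5.888749310416628 6.769299989651373
```

```bash
python3 -m handwheel '[1,0.001,-0.003,0.03,0,0,-0.6, 1,0,0,0.03,0,0,0, 1,0,0,0.03,0,0,0, 1,0,0,0.02,0,0,0, 1,0,0,0.014,0,0,0, 1,0,0,0,0,0,0, -0.2,0,0,0,0,0,0, -1,0,0,0,0,0,0, -1,0,0,0,0,0,0, -1,0,0,0,0,0,0, -1,0,0,0,0,0,0, -1,0,0,0,0,0,0, -1,0,0,0,0,0,0, -1,0,0,0,0,0,0]' 35
```

```text
time_s: 5.05
tool_pos: [0.5284, -0.3326, 0.0489]
orientation: [-179.9, 0.1, -173.6]
wrist_force: [-0.2, 1.8, 6.3]
opening: 0.0352
grasp_force: 36.2
```

```bash
python3 -m handwheel '[-1,0,0,-0.015,0,0,0, -1,0,0,-0.03,0,0,0, -1,0,0,-0.03,0,0,0, -1,0,0,-0.03,0,0,0, -1,0,0,-0.025,0,0,0, -1,0,0,0,0,0,0]' && python3 -m handwheel '[-1,-0.002,0.02,0,0,0,0, -1,-0.005,0.04,0,0,0,0, -1,-0.005,0.04,0,0,0,0, -1,-0.005,0.04,0,0,0,0, -1,-0.005,0.04,0,0,0,0, -1,-0.005,0.04,0,0,0,0, -1,-0.005,0.04,0,0,0,0, -1,-0.005,0.04,0,0,0,0, -1,-0.005,0.04,0,0,0,0, -1,-0.005,0.04,0,0,0,0, -1,-0.005,0.035,0,0,0,0, -1,-0.003,0.016,0,0,0,0, -1,0,0,0,0,0,0, -1,0,0,0,0,0,0, -1,0,0,0,0,0,0]'
python3 - <<'E'
from h import *
c=shot('wrist','w3'); shot('scene','s3');t=shot('top','t3');s=arm.sense();print(s['tool_pos'],s['orientation'],s['wrist_force'])
p=proj(c,(.534,.102,.06));print(p,proj(c,(.534,.102,.2)))
w=c['color'][60:330,120:400,::-1]; k=cv2.resize(w,None,fx=2.2,fy=2.2,interpolation=cv2.INTER_CUBIC);cv2.imwrite('pics/crop4.png',cv2.convertScaleAbs(k,alpha=1.5,beta=10))
E
```

```text
time_s: 5.65
tool_pos: [0.5295, -0.3337, 0.1827]
orientation: [-179.6, 0.4, -173.6]
wrist_force: [-0.2, -0.5, -0.4]
opening: 0.0351
grasp_force: 35.5
time_s: 7.15
tool_pos: [0.5335, 0.1019, 0.1762]
orientation: [-180.0, -0.1, -173.7]
wrist_force: [-0.2, -0.3, -0.9]
opening: 0.0347
grasp_force: 35.5
[0.53423304 0.1015338  0.1770367 ] [-1.79997527e+02 -2.98435723e-02 -1.73711777e+02] [ 0.30021519  0.15973152 -1.26467283]
[258.2358293  190.92190435] [258.25243608 277.95837017]
```

View pics/crop4.png

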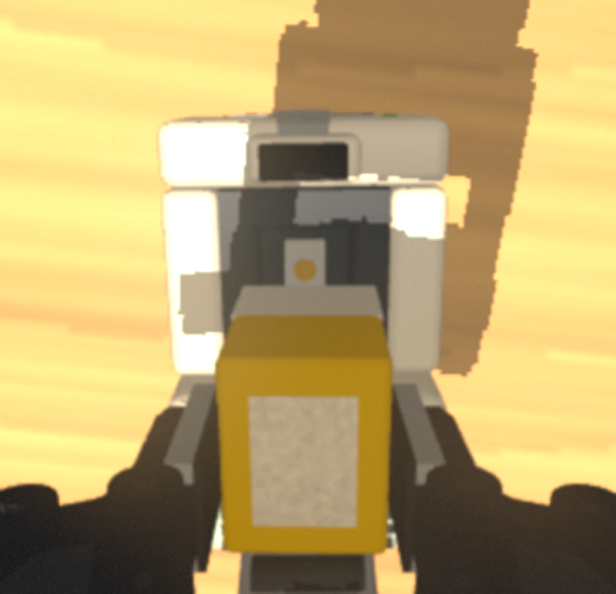

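```bash
python3 - <<'E'
from h import *
c=load('w3');s=arm.sense()
f=lambda x,y:(120+x/2.2-.27,60+y/2.2-.27)
M=[(217,361),(389,361),(386,552),(222,552)]
zt=.193
Q=np.array([onz(c,*f(*p),zt) for p in M]);print(Q.round(4),Q.mean(0).round(4))
ang=lambda d:np.degrees(np.arctan2(d[1],d[0]));L=lambda i,j:np.linalg.norm(Q[i]-Q[j]);print('w',L(0,1),L(2,3),'l',L(0,3),L(1,2))
print(ang(Q[1]-Q[0])-90,ang(Q[2]-Q[3])-90,ang(Q[3]-Q[0]),ang(Q[2]-Q[1]))
g=cv2.cvtColor(c['color'],cv2.COLOR_RGB2GRAY)
for v in(166,170,174,178,182): print(v,g[v,228:292].tolist())
print('col',[ (u,g[145:185,u].tolist()) for u in(243,247,275)])
print('corners-proj',[proj(c,p).round(1).tolist() for p in Q*0+np.array([[.511,.079,.06],[.507,.1195,.06],[.5566,.1257,.06],[.5617,.0844,.06]])])
print('stop',onz(c,*f(258,162),.092),onz(c,*f(348,162),.092))
E
```

```text
[[0.5137 0.0823 0.193 ]
 [0.51   0.1161 0.193 ]
 [0.5536 0.1218 0.193 ]
 [0.5576 0.0867 0.193 ]] [0.5337 0.1017 0.193 ]
w 0.03401959292590167 0.03533231022435013 l 0.044062100806975854 0.044059023418836205
6.349117855482575 6.362923193683812 5.732822059124049 7.439955508314327
166 [50, 49, 49, 48, 48, 45, 45, 44, 43, 41, 43, 43, 44, 44, 43, 43, 43, 43, 42, 41, 40, 40, 38, 40, 39, 38, 38, 38, 37, 38, 38, 37, 36, 38, 37, 35, 35, 35, 35, 35, 35, 35, 35, 34, 33, 33, 35, 34, 35, 32, 30, 29, 29, 31, 30, 32, 33, 33, 33, 32, 34, 33, 33, 33]
170 [49, 48, 49, 47, 47, 46, 45, 44, 42, 42, 41, 43, 44, 42, 42, 44, 42, 42, 42, 41, 46, 67, 84, 87, 86, 86, 86, 86, 85, 86, 86, 87, 86, 86, 85, 85, 86, 86, 84, 69, 44, 36, 35, 34, 35, 34, 34, 34, 33, 32, 30, 28, 28, 32, 32, 32, 33, 34, 33, 33, 32, 33, 33, 32]
174 [49, 48, 47, 47, 47, 46, 45, 44, 43, 41, 41, 43, 43, 43, 42, 43, 41, 42, 40, 40, 45, 69, 86, 89, 89, 89, 88, 88, 88, 87, 87, 87, 88, 87, 87, 86, 87, 87, 85, 71, 47, 35, 35, 33, 35, 35, 34, 33, 33, 33, 30, 29, 30, 30, 32, 32, 33, 33, 32, 34, 33, 34, 32, 33]
178 [48, 48, 47, 48, 47, 45, 45, 44, 44
[... 447 characters left out ...]
32, 34, 34, 34, 34, 33, 33, 34, 34]
col [(243, [60, 44, 44, 45, 43, 43, 44, 44, 43, 43, 43, 43, 42, 43, 43, 42, 43, 42, 40, 43, 42, 43, 43, 43, 42, 44, 43, 42, 41, 43, 42, 41, 42, 42, 41, 42, 42, 43, 42, 41]), (247, [59, 42, 40, 40, 41, 42, 42, 42, 42, 42, 40, 42, 41, 42, 41, 41, 41, 39, 39, 40, 41, 41, 42, 42, 41, 41, 41, 41, 41, 40, 41, 40, 40, 41, 41, 39, 41, 40, 40, 39]), (275, [47, 59, 73, 75, 74, 75, 74, 74, 74, 74, 74, 73, 73, 71, 52, 35, 33, 32, 33, 32, 34, 34, 33, 34, 34, 34, 33, 34, 34, 33, 33, 34, 35, 34, 34, 34, 34, 35, 33, 34])]
corners-proj [[234.1, 161.9], [282.4, 162.5], [281.9, 218.1], [235.1, 218.6]]
stop [0.48399883 0.08104393 0.092     ] [0.48074514 0.1103392  0.092     ]
```

```bash
python3 -m handwheel '[-1,0,0,0.02,0,0,0, -1,0,0,0.02,0,0,0, -1,0,0,0.015,0,0,0, -1,0,0,0.01,0,0,0, -1,0,0,0.005,0,0,0, -1,0,0,0.005,0,0,0, -1,0,0,0,0,0,0, -1,0,0,0,0,0,0]'; python3 -m handwheel '[-1,0,0,0.004,0,0,0, -1,0,0,0.002,0,0,0, -1,0,0,0,0,0,0, -1,0,0,0,0,0,0]'
```

```text
time_s: 8.1
tool_pos: [0.5348, 0.1024, 0.103]
orientation: [-180.0, 0.1, -173.6]
wrist_force: [0.2, -0.2, -1.4]
opening: 0.0349
grasp_force: 35.5
time_s: 8.5
tool_pos: [0.5347, 0.1019, 0.0966]
orientation: [-179.9, 0.0, -173.6]
wrist_force: [0.1, -3.0, -0.8]
opening: 0.0353
grasp_force: 35.4
```

```bash
python3 -m handwheel '[-1,0,-0.0005,0.002,0,0,0, -1,0,0,0.002,0,0,0, -1,0,0,0,0,0,0, -1,0,0,0,0,0,0]'; python3 -c "
from h import *
print(arm.sense()['wrist_force']);shot('scene','s4');print(arm.sense()['wrist_force'])"
```

```text
time_s: 8.9
tool_pos: [0.5343, 0.1018, 0.0919]
orientation: [-180.0, -0.0, -173.6]
wrist_force: [0.8, -1.9, -2.7]
opening: 0.0349
grasp_force: 35.2
[ 0.8239923  -1.90948459 -2.67130776]
[ 1.10689711 -2.21957389 -2.21318149]
```

```bash
python3 -m handwheel '[-1,0,-0.0006,0,0,0,0, -1,0,0,0.003,0,0,0, -1,0,0,0.003,0,0,0, -1,0,0,0,0,0,0, -1,0,0,0,0,0,0]'; python3 -m handwheel '[-1,0,0,0.002,0,0,0, -1,0,0,0.002,0,0,0, -1,0,0,0.001,0,0,0, -1,0,0,0,0,0,0, -1,0,0,0,0,0,0]'
```

```text
time_s: 9.45
tool_pos: [0.5341, 0.1016, 0.086]
orientation: [180.0, -0.1, -173.6]
wrist_force: [-0.4, -0.3, -2.1]
opening: 0.0352
grasp_force: 35.5
time_s: 9.95
tool_pos: [0.5345, 0.1013, 0.0813]
orientation: [180.0, -0.0, -173.6]
wrist_force: [-0.1, -0.3, -1.3]
opening: 0.0353
grasp_force: 35.5
```

```bash
python3 -m handwheel '[-1,0,0,0.002,0,0,0, -1,0,0,0.002,0,0,0, -1,0,0,0.001,0,0,0, -1,0,0,0,0,0,0, -1,0,0,0,0,0,0]'; for i in 1; do python3 -m handwheel '[-1,0,0,0.001,0,0,0, -1,0,0,0,0,0,0, -1,0,0,0,0,0,0]'; done; python3 -m handwheel '[-1,0,0,0.0006,0,0,0, -1,0,0,0,0,0,0, -1,0,0,0,0,0,0]'
```

```text
time_s: 10.45
tool_pos: [0.5345, 0.1013, 0.0763]
orientation: [-180.0, -0.0, -173.6]
wrist_force: [0.1, -0.8, -1.3]
opening: 0.035
grasp_force: 35.5
time_s: 10.75
tool_pos: [0.5345, 0.1013, 0.0753]
orientation: [180.0, -0.0, -173.6]
wrist_force: [-0.6, -0.2, -1.5]
opening: 0.0352
grasp_force: 35.5
time_s: 11.05
tool_pos: [0.5345, 0.1013, 0.0747]
orientation: [180.0, -0.0, -173.6]
wrist_force: [-0.2, -0.5, -0.9]
opening: 0.0349
grasp_force: 35.5
```

```bash
python3 -m handwheel '[-1,0,0,0.0005,0,0,0, -1,0,0,0,0,0,0, -1,0,0,0,0,0,0]'; python3 -m handwheel '[-1,0,0,0.0005,0,0,0, -1,0,0,0,0,0,0, -1,0,0,0,0,0,0]';python3 -m handwheel '[-1,0,0,0.0005,0,0,0, -1,0,0,0,0,0,0, -1,0,0,0,0,0,0]'
```

```text
time_s: 11.35
tool_pos: [0.5345, 0.1013, 0.0742]
orientation: [-180.0, 0.0, -173.6]
wrist_force: [-0.5, -0.1, -0.9]
opening: 0.0354
grasp_force: 35.5
time_s: 11.65
tool_pos: [0.5346, 0.1013, 0.0739]
orientation: [-180.0, 0.0, -173.6]
wrist_force: [-0.2, 0.0, -0.0]
opening: 0.0353
grasp_force: 35.6
time_s: 11.95
tool_pos: [0.5348, 0.1014, 0.0738]
orientation: [-180.0, 0.0, -173.6]
wrist_force: [-1.5, 0.8, 3.5]
opening: 0.0351
grasp_force: 36.0
```

```bash
python3 -m handwheel '[-1,0,0,-0.0005,0,0,0, 0.2,0,0,0,0,0,0, 0.3,0,0,0,0,0,0, 0.3,0,0,0,0,0,0, 0.3,0,0,0,0,0,0, 0.3,0,0,-0.01,0,0,0, 0.3,0,0,-0.02,0,0,0, 0.3,0,0,-0.03,0,0,0, 0.3,0,0,-0.03,0,0,0, 0.3,0,0,-0.03,0,0,0, 0.3,0,0,-0.03,0,0,0, 0.3,0,0,-0.03,0,0,0, 0.3,0,0,0,0,0,0, 0.3,0,0,0,0,0,0]'
python3 - <<'E'
from h import *
c=shot('wrist','w5'); a=shot('scene','s5');t=shot('top','t5');s=arm.sense();print(s['tool_pos'],s['orientation'])
A=cv2.resize(a['color'][150:255,210:320,::-1],(400,382),interpolation=cv2.INTER_CUBIC)
W=cv2.resize(c['color'][100:340,150:370,::-1],(400,436),interpolation=cv2.INTER_CUBIC)[:382]
cv2.imwrite('pics/crop5.png',np.hstack([A,W]))
E
```

```text
time_s: 13.35
tool_pos: [0.5348, 0.1014, 0.255]
orientation: [-180.0, 0.1, -173.6]
wrist_force: [-0.3, 0.6, -1.1]
opening: 0.0555
grasp_force: 0.0
[0.53355555 0.10131569 0.25201707] [ 1.79983045e+02 -1.74908092e-01 -1.73621439e+02]
```

View pics/crop5.png

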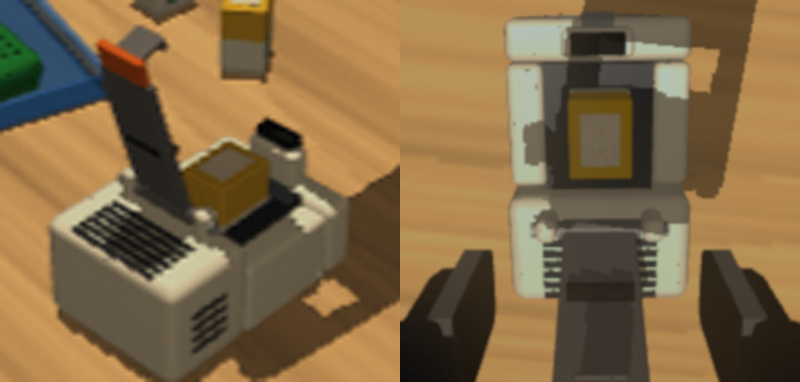

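The cartridge stands in the well: its yellow top shows above the cradle, upright between the ears and the stop (scene crop ≈ (225,180)). The clamp is still leaning back. Next I shut the fingers and go over and behind the tab.

```bash
python3 -m handwheel '[-1,0,0,-0.01,0,0,0, -1,-0.02,0,0,0,0,0, -1,-0.03,0,0,0,0,0, -1,-0.03,0,0,0,0,0, -1,-0.03,0,0,0,0,0, -1,-0.025,0,0,0,0,0, -1,0,0,0,0,0,0, -1,0,0,0.02,0,0,0, -1,0,0,0.025,0,0,0, -1,0,0,0.025,0,0,0, -1,0,0,0,0,0,0, -1,0,0,0,0,0,0]'
python3 - <<'E'
from h import *
a=shot('scene','s6');s=arm.sense();P=s['tool_pos'];print(P,s['orientation'],s['wrist_force'],s['opening'])
h=cv2.cvtColor(a['color'],cv2.COLOR_RGB2HSV);m=cv2.inRange(h[140:190,220:270],(3,170,100),(15,255,255));print(cv2.connectedComponentsWithStats(m)[2:])
print(proj(a,P))
cv2.imwrite('pics/crop6.png',cv2.resize(a['color'][110:260,190:330,::-1],None,fx=4,fy=4,interpolation=cv2.INTER_CUBIC))
E
```

```text
time_s: 14.7
tool_pos: [0.6679, 0.1163, 0.1936]
orientation: [180.0, -0.1, -173.6]
wrist_force: [-0.3, -0.2, -0.1]
opening: 0.0003
grasp_force: 0.0
[0.66885888 0.11633516 0.19513967] [-1.79992558e+02  7.55750088e-02 -1.73622277e+02] [-0.38293273  0.29897993  0.39550884] 0.00019248653033627363
(array([[   0,    0,   50,   50, 2469],
       [  22,   24,    9,   10,   31]], dtype=int32), array([[24.47063588, 24.46294046],
       [26.83870968, 27.4516129 ]]))
[227.470401   181.36864836]
```

View pics/crop6.png

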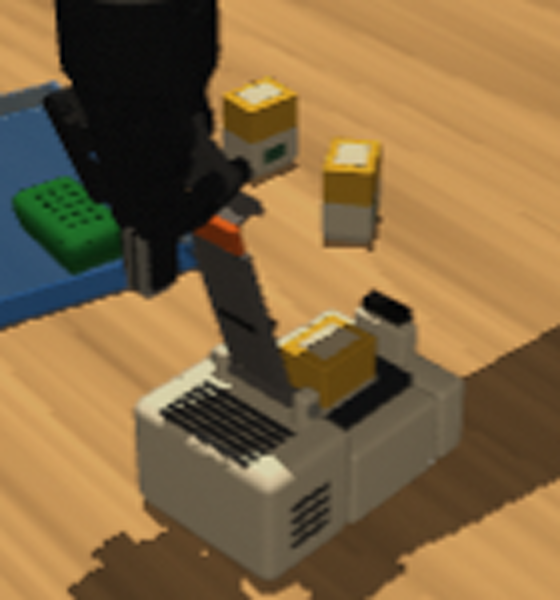

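The fingers stand clear behind the orange tab (crop ≈ (150,270) against the tab at (220,235)), and the cartridge stays seated. I push the clamp over along its arc.

```bash
python3 -m handwheel '[-1,0.02,0,0,0,0,0, -1,0.02,0,0,0,0,0, -1,0.02,0,0,0,0,0, -1,0.02,0,0,0,0,0, -1,0.015,0,0,0,0,0, -1,0,0,0,0,0,0]' && python3 -m handwheel '[-1,0.015,0,0.001,0,0,0, -1,0.015,0,0.002,0,0,0, -1,0.014,0,0.006,0,0,0, -1,0.014,0,0.008,0,0,0, -1,0.012,0,0.011,0,0,0, -1,0.011,0,0.011,0,0,0, -1,0.006,0,0.009,0,0,0, -1,0.005,0,0.009,0,0,0, -1,0,0,0,0,0,0, -1,0,0,0,0,0,0]'
python3 - <<'E'
from h import *
a=shot('scene','s7');s=arm.sense();P=s['tool_pos'];print(P,s['wrist_force'])
u=np.array([np.cos(np.radians(6.3)),np.sin(np.radians(6.3))]);print('c',(P[:2]-[.588,.1075])@u)
cv2.imwrite('pics/crop7.png',cv2.resize(a['color'][110:260,190:330,::-1],None,fx=4,fy=4,interpolation=cv2.INTER_CUBIC))
E
```

```text
time_s: 15.35
tool_pos: [0.574, 0.1059, 0.1963]
orientation: [-180.0, 0.2, -173.6]
wrist_force: [0.5, -0.3, 0.5]
opening: -0.0
grasp_force: 0.0
time_s: 16.35
tool_pos: [0.4832, 0.0955, 0.137]
orientation: [180.0, 0.0, -173.6]
wrist_force: [0.9, 0.2, 1.6]
opening: 0.0
grasp_force: 0.0
[0.48349706 0.0955546  0.1372467 ] [ 0.84465289  0.42727956 -0.50534638]
c -0.10518265819939122
```

View pics/crop7.png

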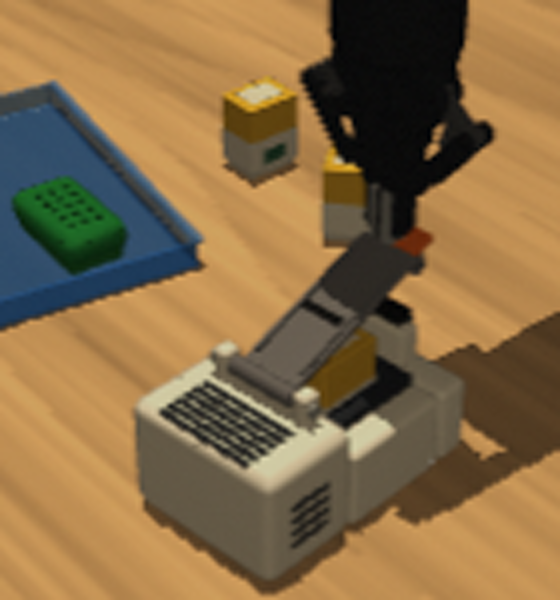

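The clamp is swung down to about 20° with the fingertips just at the orange tab (crop ≈ (405,240)). I lower it to the pad contact.

```bash
python3 -m handwheel '[-1,0.005,0,0.007,0,0,0, -1,0.004,0,0.006,0,0,0, -1,0.003,0,0.005,0,0,0, -1,0,0,0.004,0,0,0, -1,0,0,0,0,0,0]'; python3 -m handwheel '[-1,0,0,0.002,0,0,0, -1,0,0,0.001,0,0,0, -1,0,0,0,0,0,0]'; python3 -m handwheel '[-1,0,0,0.001,0,0,0, -1,0,0,0.001,0,0,0, -1,0,0,0,0,0,0]'; python3 -m handwheel '[-1,0,0,0.001,0,0,0, -1,0,0,0,0,0,0]'
```

```text
time_s: 16.9
tool_pos: [0.4701, 0.0942, 0.1138]
orientation: [180.0, -0.1, -173.6]
wrist_force: [-0.0, 0.3, 0.2]
opening: -0.0003
grasp_force: 0.0
time_s: 17.2
tool_pos: [0.4711, 0.0942, 0.1119]
orientation: [-180.0, 0.0, -173.6]
wrist_force: [0.0, -0.1, 0.4]
opening: -0.0
grasp_force: 0.1
time_s: 17.5
tool_pos: [0.4712, 0.0942, 0.11]
orientation: [-180.0, 0.0, -173.6]
wrist_force: [-1.6, 0.7, 3.2]
opening: 0.0
grasp_force: 1.3
time_s: 17.7
tool_pos: [0.471, 0.0942, 0.1088]
orientation: [-180.0, 0.0, -173.6]
wrist_force: [-0.2, -0.7, 2.9]
opening: -0.0003
grasp_force: 1.4
```

```bash
python3 -m handwheel '[-1,0,0,0.001,0,0,0, -1,0,0,0.001,0,0,0, -1,0,0,0,0,0,0]'; python3 -m handwheel '[-1,0,0,0.001,0,0,0, -1,0,0,0.0005,0,0,0, -1,0,0,0,0,0,0]'; python3 -m handwheel '[-1,0,0,0.0008,0,0,0, -1,0,0,0,0,0,0]'; python3 -m handwheel '[-1,0,0,0.0008,0,0,0, -1,0,0,0,0,0,0]'|grep -v ori;  python3 -m handwheel '[-1,0,0,0.0008,0,0,0, -1,0,0,0,0,0,0]'|grep -v ori
```

```text
time_s: 18.0
tool_pos: [0.4708, 0.0942, 0.1069]
orientation: [-180.0, -0.0, -173.6]
wrist_force: [-1.9, -1.4, 4.3]
opening: 0.0001
grasp_force: 2.1
time_s: 18.3
tool_pos: [0.4708, 0.0942, 0.1055]
orientation: [-180.0, -0.0, -173.6]
wrist_force: [-1.7, -0.2, 5.9]
opening: 0.0003
grasp_force: 2.7
time_s: 18.5
tool_pos: [0.4709, 0.0942, 0.1048]
orientation: [-180.0, -0.0, -173.6]
wrist_force: [-1.7, -0.6, 5.5]
opening: -0.0
grasp_force: 2.9
time_s: 18.7
tool_pos: [0.471, 0.0942, 0.1041]
wrist_force: [-2.0, -0.7, 6.6]
opening: 0.0001
grasp_force: 3.1
time_s: 18.9
tool_pos: [0.4709, 0.0942, 0.1034]
wrist_force: [-1.5, -1.0, 6.8]
opening: 0.0002
grasp_force: 3.2
```

```bash
python3 -m handwheel '[-1,0,0,0.0008,0,0,0, -1,0,0,0,0,0,0]'|egrep 'tool|wrist'; python3 -m handwheel '[-1,0,0,0.0008,0,0,0, -1,0,0,0,0,0,0]'|egrep 'tool|wrist'; python3 -m handwheel '[-1,0,0,0.0008,0,0,0, -1,0,0,0,0,0,0]'|egrep 'tool|wrist'; python3 -m handwheel '[-1,0,0,0.0008,0,0,0, -1,0,0,0,0,0,0]'|egrep 'tool|wrist'
```

```text
tool_pos: [0.4709, 0.0942, 0.1026]
wrist_force: [-2.3, -0.4, 6.6]
tool_pos: [0.471, 0.0942, 0.1019]
wrist_force: [-3.9, -0.2, 7.9]
tool_pos: [0.471, 0.0942, 0.1009]
wrist_force: [-2.3, -0.7, 6.3]
tool_pos: [0.4709, 0.0942, 0.0998]
wrist_force: [-1.0, -0.5, 5.0]
```

```bash
python3 -m handwheel '[-1,0,0,0.0006,0,0,0, -1,0,0,0,0,0,0]'|egrep 'tool|wrist'; python3 -m handwheel '[-1,0,0,0.0006,0,0,0, -1,0,0,0,0,0,0]'|egrep 'tool|wrist'
```

```text
tool_pos: [0.4709, 0.0942, 0.0992]
wrist_force: [-1.0, -0.7, 5.2]
tool_pos: [0.4708, 0.0942, 0.0984]
wrist_force: [-1.2, -1.0, 4.6]
```

```bash
python3 -m handwheel '[-1,0,0,0.0006,0,0,0, -1,0,0,0,0,0,0]'|egrep 'tool|wrist'; python3 -m handwheel '[-1,0,0,0.0006,0,0,0, -1,0,0,0,0,0,0]'|egrep 'tool|wrist'
```

```text
tool_pos: [0.4708, 0.0942, 0.0978]
wrist_force: [-1.7, -1.2, 4.5]
tool_pos: [0.4708, 0.0942, 0.0972]
wrist_force: [-1.7, -0.5, 4.7]
```

```bash
python3 -m handwheel '[-1,0,0,0.0005,0,0,0, -1,0,0,0,0,0,0]'|egrep 'tool|wrist'; python3 -m handwheel '[-1,0,0,0.0005,0,0,0, -1,0,0,0,0,0,0]'|egrep 'tool|wrist';  python3 -m handwheel '[-1,0,0,0.0005,0,0,0, -1,0,0,0,0,0,0]'|egrep 'tool|wrist'
```

```text
tool_pos: [0.4708, 0.0942, 0.0968]
wrist_force: [-0.8, -1.4, 5.2]
tool_pos: [0.4708, 0.0942, 0.0966]
wrist_force: [-2.6, -0.0, 7.1]
tool_pos: [0.4708, 0.0942, 0.0965]
wrist_force: [-3.2, -0.5, 8.9]
```

```bash
python3 -m handwheel '[-1,0,0,0.0005,0,0,0, -1,0,0,0,0,0,0]'|egrep 'tool|wrist'; python3 -m handwheel '[-1,0,0,0.0005,0,0,0, -1,0,0,0,0,0,0]'|egrep 'tool|wrist'
```

```text
tool_pos: [0.471, 0.0942, 0.0964]
wrist_force: [-4.3, -0.8, 11.0]
tool_pos: [0.471, 0.0942, 0.0964]
wrist_force: [-5.7, -1.2, 13.8]
```

```bash
python3 -m handwheel '[-1,0,0,0.0005,0,0,0, -1,0,0,0,0,0,0]'|egrep 'tool|wrist'; python3 -m handwheel '[-1,0,0,0.0004,0,0,0, -1,0,0,0,0,0,0]'|egrep 'tool|wrist'
```

```text
tool_pos: [0.4714, 0.0942, 0.0964]
wrist_force: [-5.3, -1.1, 15.1]
tool_pos: [0.4716, 0.0942, 0.0963]
wrist_force: [-6.8, -0.9, 17.2]
```

```bash
python3 -m handwheel '[-1,0,0,-0.002,0,0,0, -1,0,0,-0.001,0,0,0, -1,0,0,0,0,0,0]'|egrep 'tool|wrist'; python3 -m handwheel '[-1,0,0,-0.001,0,0,0, -1,0,0,-0.001,0,0,0, -1,0,0,0,0,0,0]'|egrep 'tool|wrist'; python3 -m handwheel '[-1,0,0,-0.002,0,0,0, -1,0,0,-0.001,0,0,0, -1,0,0,0,0,0,0]'|egrep 'tool|wrist'
```

```text
tool_pos: [0.4716, 0.0943, 0.0973]
wrist_force: [-0.8, -0.2, 5.5]
tool_pos: [0.4703, 0.0942, 0.0981]
wrist_force: [0.6, 0.2, 0.8]
tool_pos: [0.4707, 0.0942, 0.1017]
wrist_force: [0.2, 0.3, -0.0]
```

The force vanished within 2 mm of backing off, so the clamp stayed down. I retreat and check by eye.

```bash
python3 -m handwheel '[-1,0,0,-0.01,0,0,0, -1,0,0,-0.03,0,0,0, -1,0,0,-0.03,0,0,0, -1,0,0,-0.03,0,0,0, -1,0,0,-0.03,0,0,0, -1,0,0,-0.03,0,0,0, -1,0,0,0,0,0,0, -1,0,0,0,0,0,0]'
python3 - <<'E'
from h import *
a=shot('scene','s9');t=shot('top','t9');w=shot('wrist','w9');b=load('t0')
A=cv2.resize(a['color'][150:255,210:320,::-1],(400,382),interpolation=cv2.INTER_CUBIC)
W=cv2.resize(w['color'][100:310,150:370,::-1],(400,382),interpolation=cv2.INTER_CUBIC)
cv2.imwrite('pics/crop9.png',np.hstack([A,W]))
U=lambda x,y:(208+(x-400)/3.571-.5,160+(y-300)/3.571-.5)
def tabc(c,r):
    h=cv2.cvtColor(c['color'],cv2.COLOR_RGB2HSV);y0,y1,x0,x1=r
    k,_,st,ce=cv2.connectedComponentsWithStats(cv2.inRange(h[y0:y1,x0:x1],(3,160,80),(15,255,255)))
    i=1+np.argmax(st[1:,4]);return ce[i]+[x0,y0],st[i]
ps,ss=tabc(a,(160,230,250,320));pw,sw=tabc(w,(60,280,200,330));print(ps,ss,pw,sw,tri(a,ps,w,pw))
E
```

```text
time_s: 23.6
tool_pos: [0.4712, 0.0942, 0.2629]
orientation: [-180.0, 0.1, -173.6]
wrist_force: [-0.5, 0.0, -0.3]
opening: 0.0
grasp_force: 0.0
[291.875      179.81944444] [34 16 16  9 72] [258.02575758 172.01212121] [ 41 103  35  19 660] (array([0.464191  , 0.09353975, 0.09643182]), np.float64(0.0001118739287564659))
```

View pics/crop9.png

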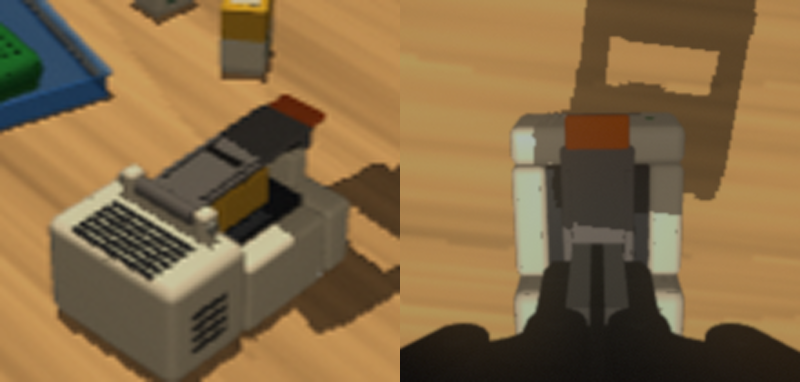

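The clamp lies flat over the cartridge, with the tab triangulated at z = 0.096 (θ ≈ 0.03 rad). That is in the latched range, since unlatched it would stand above 0.105. Nothing else has moved, so I hand the job in.

```bash
python3 -c "
from plant import arm
print(arm.close_job())"
```

```text
the job is handed in; nothing more can be done
None
```

The cartridge is seated in the cradle and the clamp reads as latched (about 0.03 rad, with the tab staying down after release); the steady readings while pressing peaked at about 17 N vertical, and the job was handed in at about 24 s.

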